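Shut a transfer lock's inner door onto its catch, then open the outer door

ROBOT

A 6-joint arm with a two-finger parallel gripper is mounted at the origin on the work surface. World frame = base frame: x ahead of the robot, y to its left, z up, the work surface at z = 0. Lengths are in m, angles in degrees, forces in N, time in s.
With the tool pointing down it reaches from about 0.35 to 0.875 m from the base axis. Payload 4.2 kg.
Tool frame: the origin (TCP) lies at the centre of the arm's flange, where the gripper is bolted on; the fingertips stand 182 mm ahead of it and the grasp point (between the pads) lies 164 mm ahead of it (r.nose_length is the distance from the TCP to the fingertips, in m); z points along the fingers, y is the line along which they close (so a half turn about z gives the same grasp; the last joint's range is limited). The gripper opens to 87 mm and grips with 3 to 60 N. Pads are 19 mm wide; open, the fingers measure 117 mm over their backs; the gripper's body (75 mm by 190 mm) begins 51 mm behind the grasp point.
Start: joints at [89.989, 22.042, 0.453, 0, -68.411, -14.817], TCP at [0.16, 0.604, 0.405] pointing down, gripper open.
Joint ranges: [-179.83, 179.83], [-69.29, 118.12], [-61.27, 80.66], [-181.25, 117.63], [-171.15, -9.14], [-177.46, 177.46]. Speed limits (degrees/s): [159.86, 159.86, 180, 180, 180, 180].

INTERFACE

Orientations are given as a 3x3 rotation matrix whose columns are the frame's x, y, z axes.
In Python, from station import r, vision gives the robot as it stands. The module is installed in compiled form; this text tells all that it offers.
- The arm moves only by the shell command python3 -m creep 'ROWS'. ROWS is JSON, a list of rows, each a list of 7 numbers: the opening, from -1 (shut) to 1 (fully open), then the shift along the tool's x, y, z in mm, then the turn, a rotation vector about the tool's x, y, z in degrees. A call has 1 to 8 rows; each row is the pose to reach, as a shift and turn from the pose commanded when the call began, along the tool's axes at that moment; what a row does not reach only later rows make up. A row lasts 1/12 s, in which the tool goes at most 41.7 mm and 7.16 degrees, less where a joint would pass 70% of its speed; a pose out of reach is approached as far as the arm can. A call with a gripper value outside its range is refused whole. The fingers move at their own pace and stop on an object; the grip force is fixed at half the most. Time passes only in rows, so rows that repeat a pose let the fingers close. It gives the time, the measured TCP pose, the force, the opening and the grip force at its end, in the units of the state.
- r.sense(): the state, without advancing time (a new reading comes with each control period).
- vision.capture(name): name is "scene" or "top" or "wrist"; returns (picture, depth): 480x640x3 uint8, red, green, blue; 480x640 float32, m along the optical axis (not along the pixel's ray), 0 where there is no reading.
- vision.camera_model(name): a dict with "vertical_fov" (degrees; the focal length in pixels is half the picture's height over the tangent of half this angle, whatever the lens; pixels are square), "cx", "cy" (the principal point, pixels), "extrinsics" (4x4, takes a point from camera to world coordinates); the wrist camera has in their place "mount" (4x4, takes a point from camera to tool coordinates, whose origin is the TCP and whose axes are the flange's). Camera axes: x right, y down, z forward; pixel columns grow to the right and rows downward; lengths in m; the calibration is good to about 2 mm. A picture is of the moment at which its call begins: read the wrist's pose just before it. camera_model takes no time and is no camera call.
- r.finish_job(): hands the job in; it is judged then, once.
Trained networks look in the newest picture that a camera, given by its name, has taken for a name from the list of things; names that differ only in an ending like _2 or _b are one class to them, and where a whole thing is asked for, a point or a joint stands for the part that bears it (a point fixed in the world has none). Each returns a list of dicts, best first, with "conf" (0 to 1); they miss things now and then, are a little off and sometimes report something else, mostly with a low value. They report only what shows in the picture. A call takes as long as a camera call.
- vision.find_in(camera, thing): "uv" ([column, row] in pixels, amid what is visible of it).
- vision.cut_out(camera, thing): "region" (480x640 bool, what is visible of it) and "uv" ([column, row] in pixels, amid what is visible of it).
The state is a dict: "time_s": time; "joints": joint angles; "joint_velocities": joint speeds; "effort": joint torques, N m; "tcp_pos": TCP position; "ee_rot": TCP orientation; "wrist_force": force on the tool from outside, world axes, zero at the start; "moment": the same for the moment, N m; "gripper_width": opening from 0.0 (shut) to 1.0 (fully open); "gripper_force": force on a finger pad.
Only numpy, scipy, OpenCV 4.12 (cv2) and the standard library are available. Lean on these libraries where they do the work, as an engineer would, in place of code of your own. Each camera call takes 0.05 s, during which the arm holds its last target. There are 200 camera calls.

TASK

The inner door of the transfer lock (the one standing ajar) must be closed before the outer door may be opened. Push the inner door shut until it snaps fully home on its catch, firmly but gently, and keep pressing lightly with the fingers for about a second to feel that it is home. Only then swing the outer door, at the lock's other end, wide open (about 60 degrees or more), and leave both doors so, without disturbing the glassware around.

Things in the scene. Friction and masses are not known exactly. Their poses are not given: they have to be found in the camera images.
- lock: Fixed transfer lock on the bench: a white chamber 200 mm (x) by 220 mm (y) by 170 mm high with a clear roof, a door at each y end; a clear fixed screen (8 mm thick, 160 mm high) runs 185 mm on from its back, along +x. Origin: centre of the underside; x points away from the robot, y to the inner-door end, z up.
- inner_door (a joint): Aluminium door with a glass pane, 190 mm wide, 155 mm high (12 to 167 mm above the bench), 12 mm thick, 0.6 kg, at the lock's +y end; upright hinge at the edge away from the robot. Value in rad: 0 = shut (home on the catch), positive = swung outwards, up to 1.7. Swings lightly, stays where left. Over about 45 N crushes its seal: never do.
- outer_door (a joint): Aluminium door with a glass pane, 190 mm wide, 155 mm high (12 to 167 mm above the bench), 12 mm thick, 0.6 kg, at the lock's -y end; upright hinge at the edge away from the robot. Value in rad: 0 = shut (home on the catch), positive = swung outwards, up to 1.7. Swings lightly, stays where left. Shut on its catch at the start.
- inner_door_handle (a point): Middle of the inner door's handle: upright steel bar, 12 mm in diameter, from 90 to 162 mm above the bench, its axis 46 mm out from the door's mid-plane (34 mm clear gap to the face) and 145 mm from the hinge axis; a leg joins each end to the door. This point is 130 mm above the bench. Can be straddled or pinched from above. Axes: x along the door to the hinge, y outwards, z up.
- outer_door_handle (a point): Middle of the outer door's handle: the same bar, 46 mm out from the door's mid-plane and 145 mm from its hinge axis, 130 mm above the bench. Axes: x along the door to the hinge, y inwards, z up.
- inner_door_hinge (a point): On the inner door's hinge axis, in its mid-plane, 130 mm above the bench (lock frame: x 95, y 116 mm). A sprung ball catch at the free edge starts to resist 0.085 rad before shut; its dead centre is at about 0.035 rad: short of that it pushes the door back open, past it it snaps the door home and holds it. Pushing past it takes about 10 N at the handle; once home, its stiff seal gives 1 mm under 20 N.
- outer_door_hinge (a point): On the outer door's hinge axis, in its mid-plane, 130 mm above the bench (lock frame: x 95, y -116 mm). It has the same catch as the inner door; pulling it off takes about 7 N at the handle.
- bottle: Bystander: clear bottle with a screw cap, 64 mm in diameter, 140 mm high, behind the lock's outer-door end. Origin: centre of its underside.
- jar: Bystander: amber jar, 68 mm in diameter, 100 mm high, behind the lock's inner-door end. Origin: centre of its underside.
- beaker: Bystander: glass beaker, 70 mm in diameter, 90 mm high, on the bench to the inner-door side. Origin: centre of its underside.

How it is judged:
By the outcome, as a careful person would: the job done as asked, in the order asked, and still so for the second after the job is handed in, with the robot touching nothing.
It also fails if it takes over 64 s, if anything falls off the work surface, if the arm or the gripper's body presses on something with over 40 N, if the wrist force passes 120 N, or if a joint passes its speed limit or range.

## Working session

There is one attempt and no reset: what is moved stays moved. The work goes in short steps, Python scripts to look and compute and a shell command to move; the robot and the scene stay as the last step left them, time stands still between calls to the robot, and variables do not carry over. Pictures are saved under pics/ and viewed, at most 10 in all, crops included, and the job is handed in when it is done.

```bash
mkdir -p pics; cat > h.py <<'E'
import numpy as np, cv2
from station import r, vision
def cam(n):
    m=vision.camera_model(n); f=240/np.tan(np.radians(m["vertical_fov"])/2)
    if n=="wrist":
        s=r.sense(); T=np.eye(4); T[:3,:3]=s["ee_rot"]; T[:3,3]=s["tcp_pos"]; E=T@np.array(m["mount"])
    else: E=np.array(m["extrinsics"])
    return f,m["cx"],m["cy"],E
def cloud(n,d,c=None):
    f,cx,cy,E=c or cam(n)
    v,u=np.mgrid[:480,:640]
    P=np.stack([(u-cx)/f*d,(v-cy)/f*d,d,np.ones_like(d)],-1)@E.T
    return P[...,:3]
def proj(c,p):
    f,cx,cy,E=c; q=np.linalg.inv(E)@np.append(p,1); return [round(cx+f*q[0]/q[2]),round(cy+f*q[1]/q[2])]
def ray(c,uv,z):
    f,cx,cy,E=c; d=E[:3,:3]@[(uv[0]-cx)/f,(uv[1]-cy)/f,1]; o=E[:3,3]; return o+d*(z-o[2])/d[2]
E
python3 - <<'E'
from h import *
np.set_printoptions(precision=3,suppress=True)
s=r.sense(); print(s["tcp_pos"],s["ee_rot"],s["time_s"],r.nose_length)
for n in ("top","scene"):
    c=cam(n); im,d=vision.capture(n); cv2.imwrite(f"pics/{n}0.png",im[...,::-1]); P=cloud(n,d,c)
    print(n,c[3][:3,3],c[3][:3,2])
    for t in ("lock","inner_door","outer_door","inner_door_handle","outer_door_handle","bottle","jar","beaker"):
        for k in vision.cut_out(n,t)[:2]:
            m=k["region"]&(d>0); print(t,round(k["conf"],2),k["uv"],np.median(P[m],0) if m.any() else "", np.percentile(P[m],[2,98],axis=0).ravel() if m.any() else "")
E
```

```text
[0.16  0.604 0.404] [[ 0.967 -0.256 -0.   ]
 [-0.256 -0.967 -0.002]
 [ 0.     0.002 -1.   ]] 0.0 0.1822
top [0.414 0.183 1.098] [ 0.16  -0.033 -0.987]
lock 0.63 [379.4, 246.7] [0.532 0.03  0.17 ] [ 0.424 -0.112  0.016  0.791  0.22   0.174]
inner_door 0.9 [295.9, 262.4] [0.505 0.199 0.166] [0.443 0.139 0.041 0.6   0.248 0.171]
outer_door 0.75 [451.1, 257.7] [ 0.517 -0.111  0.168] [ 0.458 -0.193  0.     0.632 -0.092  0.172]
inner_door_handle 0.63 [300.0, 263.8] [0.509 0.196 0.166] [0.443 0.137 0.013 0.603 0.249 0.171]
outer_door_handle 0.68 [450.3, 249.8] [ 0.521 -0.11   0.168] [ 0.457 -0.156  0.123  0.633 -0.092  0.171]
bottle 0.84 [412.6, 170.4] [ 0.711 -0.056  0.095] [ 0.691 -0.094  0.006  0.747 -0.035  0.142]
beaker 0.6 [184.7, 276.8] [0.493 0.46  0.048] [0.46  0.416 0.003 0.521 0.479 0.093]
beaker 0.48 [378.1, 246.7] [0.533 0.03  0.17 ] [ 0.425 -0.11   0.018  0.791  0.215  0.174]
scene [1.276 0.108 0.945] [-0.636  0.037 -0.771]
lock 0.67 [249.0, 221.6] [0.595 0.034 0.165] [ 0.444 -0.116  0.017  0.815  0.231  0.171]
inner_door 0.61 [331.2, 207.8] [0.528 0.194 0.114] [0.453 0.144 0.003 0.611 0.255 0.168]
outer_door 0.73 [174.7, 199.4] [ 0.51  -0.116  0.165] [ 0.412 -0.161 -0.002  0.637 -0.092  0.168]
inner_door_handle 0.72 [446.5, 209.3] [0.506 0.447 0.061] [0.463 0.417 0.004 0.527 0.479 0.09 ]
inner_door_handle 0.57 [335.8, 209.9] [0.529 0.193 0.114] [0.457 0.144 0.017 0.611 0.253 0.168]
outer_door_handle 0.62 [177.8, 197.0] [ 0.51  -0.115  0.165] [ 0.463 -0.161  0.09   0.639 -0.091  0.168]
bottle 0.88 [201.2, 306.1] [ 0.746 -0.06   0.088] [ 0.715 -0.091  0.008  0.759 -0.035  0.14 ]
jar 0.76 [363.2, 280.1] [0.69  0.24  0.075] [ 0.641  0.211 -0.     0.704  0.274  0.101]
beaker 0.58 [445.4, 208.1] [0.506 0.448 0.06 ] [0.461 0.417 0.001 0.527 0.48  0.09 ]
beaker 0.5 [329.5, 203.9] [0.529 0.193 0.113] [0.456 0.144 0.013 0.61  0.253 0.168]
```

```bash
python3 - <<'E'
from h import *
a=cv2.imread("pics/top0.png"); cv2.imwrite("pics/top0c.png",cv2.resize(a[130:370,130:530],(800,480),interpolation=cv2.INTER_CUBIC))
np.set_printoptions(precision=4,suppress=True)
c=cam("top"); im,d=vision.capture("top"); P=cloud("top",d,c)
def line(t):
    k=vision.cut_out("top",t)[0]; m=k["region"]&(P[...,2]>0.158)&(P[...,2]<.18); q=P[m]
    (cxy,(w,h),an)=cv2.minAreaRect(q[:,:2].astype(np.float32)*1000)
    vx=cv2.fitLine(q[:,:2].astype(np.float32),cv2.DIST_HUBER,0,.001,.001).ravel()
    print(t,m.sum(),cxy,w,h,an,vx,np.degrees(np.arctan2(vx[1],vx[0])))
line("inner_door"); line("outer_door")
k=vision.cut_out("top","lock")[0]; m=k["region"]&(P[...,2]>.163)&(P[...,2]<.18)
print(cv2.minAreaRect(P[m][:,:2].astype(np.float32)*1000))
# handle tops z~.162
E
```

```text
inner_door 710 (538.9968872070312, 205.06822204589844) 58.242332458496094 190.1092071533203 59.046932220458984 [ 0.8331 -0.5531  0.5357  0.1815] -33.57688
outer_door 563 (553.709716796875, -115.71346282958984) 179.72412109375 54.35541915893555 16.47056770324707 [ 0.9869  0.1615  0.5255 -0.1104] 9.293921
((551.4027099609375, 15.83441162109375), (350.5196533203125, 413.47149658203125), 56.93131637573242)
```

View pics/top0c.png

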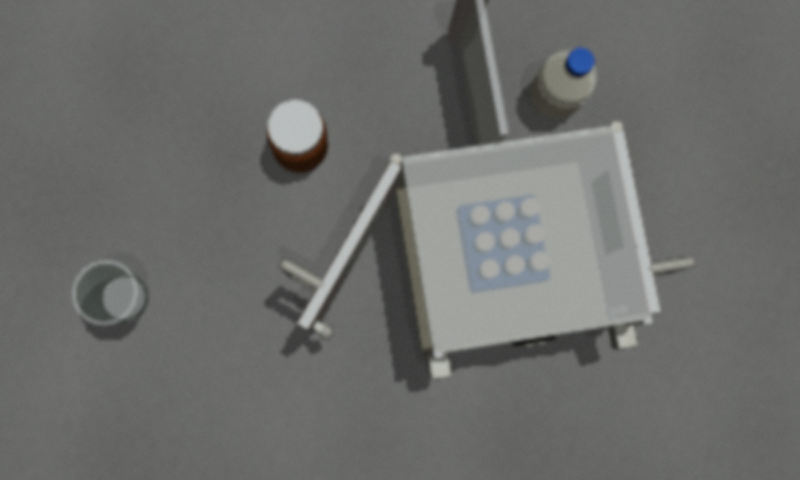

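View pics/scene0.png

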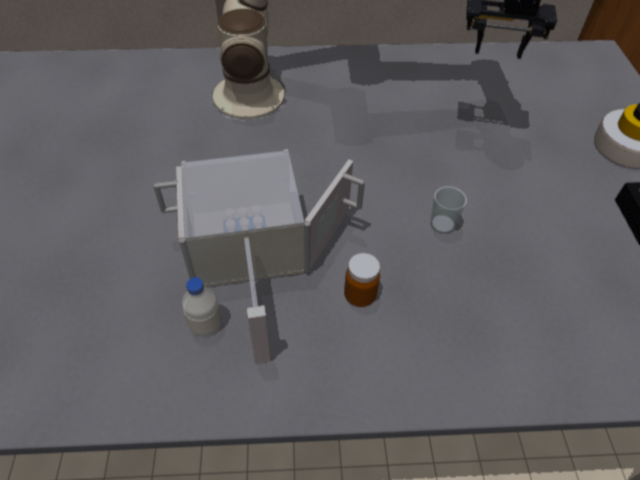

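```bash
python3 - <<'E'
from h import *
np.set_printoptions(precision=4,suppress=True)
c=cam("top"); im,d=vision.capture("top"); P=cloud("top",d,c)
rng=np.random.default_rng(0)
R={}
for t in("inner_door","outer_door"):
    k=vision.cut_out("top",t)[0]["region"]; k=cv2.dilate(k.astype(np.uint8),np.ones((3,3)))>0
    q=P[k&(P[...,2]>.160)&(P[...,2]<.178)][:,:2]; best=0
    for _ in range(2000):
        a,b=q[rng.choice(len(q),2,False)]; u=b-a; L=np.linalg.norm(u)
        if L<.08: continue
        u/=L; e=abs((q-a)@[-u[1],u[0]])<.006
        if e.sum()>best: best=e.sum(); I=e
    for _ in range(3):
        s=q[I]; m=s.mean(0); u=np.linalg.svd(s-m,full_matrices=0)[2][0]; u*=np.sign(u[0]); n=np.array([-u[1],u[0]]); I=abs((q-m)@n)<.008
    tt=(q[I]-m)@u; lo,hi=np.percentile(tt,[1,99]); print(t,best,len(q),"ang",np.degrees(np.arctan2(u[1],u[0])),"ends",m+lo*u,m+hi*u,hi-lo)
for n,p in dict(ih=(397,158),if_=(305,325),oh=(617,128),of=(655,312),lb=(400,157),lf=(437,352)).items(): print(n,ray(c,np.array(p)/2+130,.167))
for n,p in dict(ihandle=(285,264),ohandle=(690,263)).items(): print(n,ray(c,np.array(p)/2+130,.162))
E
```

```text
inner_door 558 710 ang -30.991552749850616 ends [0.4473 0.2332] [0.6068 0.1374] 0.1861198368275988
outer_door 515 744 ang 7.347154291010083 ends [ 0.4522 -0.1163] [ 0.6401 -0.0921] 0.1895461541734922
ih [0.6131 0.1351 0.167 ]
if_ [0.4463 0.2308 0.167 ]
oh [ 0.6404 -0.0933  0.167 ]
of [ 0.4507 -0.1191  0.167 ]
lb [0.6141 0.132  0.167 ]
lf [0.4167 0.101  0.167 ]
ihandle [0.5077 0.2504 0.162 ]
ohandle [ 0.4995 -0.1602  0.162 ]
```

```bash
cat >> h.py <<'E'
from scipy.spatial.transform import Rotation as Ro
YAW=7.4; HI=np.array([.611,.136]); HO=np.array([.640,-.093])
def un(deg): a=np.radians(deg); return np.array([np.cos(a),np.sin(a)]),np.array([-np.sin(a),np.cos(a)])
def inner(th,s,o):  # door angle deg, distance from hinge, offset outwards of mid-plane (m) -> x,y,tool yaw
    u,n=un(YAW-th); return (*(HI-s*u+o*n),YAW-th-90)
def outer(th,s,o):
    u,n=un(YAW+th); return (*(HO-s*u-o*n),YAW+th-90)
def rows(targets): # (x,y,yaw,ztip)
    s=r.sense(); R=np.array(s["ee_rot"]); p=np.array(s["tcp_pos"])
    for x,y,a,z in targets:
        u,n=un(a); T=np.array([[u[0],u[1],0],[u[1],-u[0],0],[0,0,-1.]]) 
        sh=R.T@(np.array([x,y,z+.1822])-p)*1000; rv=Ro.from_matrix(R.T@T).as_rotvec(degrees=True)
        print(np.round(sh,1).tolist(),np.round(rv,1).tolist())
def st():
    s=r.sense(); R=np.array(s["ee_rot"]); p=s["tcp_pos"]
    print("t",round(s["time_s"],2),"tip",np.round(p-[0,0,.1822],4),"yaw",round(np.degrees(np.arctan2(R[1,0],R[0,0])),1),"F",np.round(s["wrist_force"],1),"w",round(s["gripper_width"],2),round(s["gripper_force"],1))
E
python3 -c "
from h import *
x,y,a=inner(38.4,.105,.0455); print(x,y,a); rows([(x,y,a,.222)])"
```

```text
0.5444316658346856 0.2290801100475018 -121.0
[467.7, 264.2, 0.6] [-0.0, -0.0, 106.2]
```

```bash
python3 -m creep '[[-1,58,33,0,0,0,7],[-1,117,66,0,0,0,14],[-1,150,85,0,0,0,21],[-1,184,103,0,0,0,28],[-1,217,122,0,0,0,35],[-1,250,140,0,0,0,42],[-1,284,160,0,0,0,49],[-1,310,175,0,0,0,56]]'; python3 -c "
from h import *
st();x,y,a=inner(38.4,.105,.0455); rows([(x,y,a,.222)])"
```

```text
time_s: 1.92
tcp_pos: [0.3997, 0.3699, 0.4051]
ee_rot: [[0.323, -0.946, 0.001], [-0.946, -0.323, 0.001], [-0.0, -0.001, -1.0]]
wrist_force: [0.8, 1.1, -0.1]
gripper_width: 0.475
gripper_force: 0.0
t 1.92 tip [0.3997 0.3699 0.2229] yaw -71.1 F [ 0.8  1.1 -0.1] w 0.48 0.0
[180.1, -91.4, 0.9] [-0.0, 0.0, 49.9]
```

```bash
python3 -m creep '[[-1,26,-13,0,0,0,7],[-1,52,-26,0,0,0,14],[-1,77,-39,0,0,0,21],[-1,103,-52,0,0,0,28],[-1,129,-65,0,0,0,35],[-1,155,-78,0,0,0,42],[-1,180,-91,0,0,0,49],[-1,180,-91,0,0,0,50]]'; python3 - <<'E'
from h import *
st();x,y,a=inner(38.4,.105,.0455); rows([(x,y,a,.222),(x,y,a,.115)])
c=cam("wrist"); im,d=vision.capture("wrist"); cv2.imwrite("pics/w1.png",im[...,::-1])
E
```

```text
time_s: 2.58
tcp_pos: [0.5463, 0.2287, 0.4044]
ee_rot: [[-0.52, -0.854, 0.0], [-0.854, 0.52, -0.001], [0.001, -0.001, -1.0]]
wrist_force: [0.5, 0.9, -0.3]
gripper_width: 0.008
gripper_force: 0.0
t 2.58 tip [0.5463 0.2287 0.2222] yaw -121.3 F [ 0.5  0.9 -0.3] w 0.01 0.0
[0.7, 1.8, 0.2] [-0.0, -0.0, -0.3]
[0.6, 1.9, 107.2] [-0.0, -0.0, -0.3]
```

View pics/w1.png

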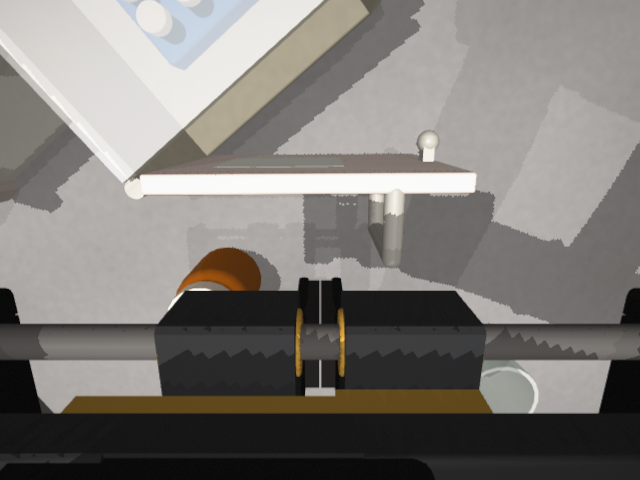

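```bash
python3 -m creep '[[-1,0,1,30,0,0,0],[-1,0,2,60,0,0,0],[-1,0,2,85,0,0,0],[-1,0,2,107,0,0,0],[-1,0,2,107,0,0,0]]'; python3 - <<'E'
from h import *
st();
rows([(*inner(t,.105,o),.115) for t,o in ((38.4,.0155),(34,.0155),(29,.0155),(24,.0155),(19,.0155),(15,.0155),(12,.0155),(10,.0155))])
E
```

```text
time_s: 3.05
tcp_pos: [0.5401, 0.2323, 0.293]
ee_rot: [[-0.512, -0.859, -0.009], [-0.859, 0.512, -0.005], [0.009, 0.005, -1.0]]
wrist_force: [-0.6, -1.1, -0.2]
gripper_width: 0.008
gripper_force: 0.0
t 3.05 tip [0.5401 0.2323 0.1108] yaw -120.8 F [-0.6 -1.1 -0.2] w 0.01 0.0
[30.6, -5.3, -4.0] [0.3, -0.5, 0.2]
[38.7, -4.4, -3.9] [0.3, -0.5, -4.2]
[47.9, -4.1, -3.8] [0.3, -0.5, -9.2]
[57.2, -4.6, -3.8] [0.3, -0.5, -14.2]
[66.3, -5.9, -3.7] [0.4, -0.4, -19.2]
[73.6, -7.6, -3.6] [0.4, -0.4, -23.2]
[78.9, -9.1, -3.6] [0.4, -0.4, -26.2]
[82.4, -10.3, -3.6] [0.4, -0.4, -28.2]
```

```bash
python3 -m creep '[[-1,5,0,0,0,0,0],[-1,10,0,0,0,0,0],[-1,15,0,0,0,0,0],[-1,20,0,0,0,0,0],[-1,22,0,0,0,0,0],[-1,22,0,0,0,0,0]]'; python3 - <<'E'
from h import *
st();
rows([(*inner(t,.105,o),.115) for t,o in ((38.4,.0155),(34,.0155),(29,.0155),(24,.0155),(19,.0155),(15,.0155),(12,.0155),(10,.0155))])
E
```

```text
time_s: 3.55
tcp_pos: [0.5305, 0.213, 0.2988]
ee_rot: [[-0.513, -0.858, 0.001], [-0.858, 0.513, 0.001], [-0.001, -0.001, -1.0]]
wrist_force: [-0.2, -0.7, -1.2]
gripper_width: 0.007
gripper_force: 0.0
t 3.55 tip [0.5305 0.213  0.1166] yaw -120.9 F [-0.2 -0.7 -1.2] w 0.01 0.0
[9.1, -3.6, 1.6] [-0.0, 0.1, 0.1]
[17.2, -2.7, 1.6] [-0.0, 0.1, -4.3]
[26.4, -2.5, 1.6] [-0.0, 0.1, -9.3]
[35.7, -3.0, 1.6] [-0.0, 0.1, -14.3]
[44.8, -4.4, 1.5] [-0.0, 0.1, -19.3]
[52.0, -6.0, 1.5] [-0.0, 0.1, -23.3]
[57.4, -7.6, 1.5] [-0.1, 0.1, -26.3]
[60.9, -8.8, 1.5] [-0.1, 0.1, -28.3]
```

```bash
python3 -m creep '[[-1,3,-1,1,0,0,0],[-1,6,-2,1,0,0,0],[-1,9,-3,1,0,0,0],[-1,12,-3,1,0,0,-2],[-1,17,-3,1,0,0,-4],[-1,22,-3,1,0,0,-7],[-1,27,-3,1,0,0,-10],[-1,32,-3,1,0,0,-12]]'; python3 - <<'E'
from h import *
st();
rows([(*inner(t,.105,o),.115) for t,o in ((24,.0155),(19,.0155),(15,.0155),(12,.0155),(10,.0155),(8,.0155),(6,.0155),(5,.0155))])
E
```

```text
time_s: 4.22
tcp_pos: [0.5171, 0.1847, 0.2968]
ee_rot: [[-0.32, -0.947, 0.001], [-0.947, 0.32, 0.001], [-0.001, -0.001, -1.0]]
wrist_force: [0.8, 1.0, -0.6]
gripper_width: 0.001
gripper_force: 0.8
t 4.22 tip [0.5171 0.1847 0.1146] yaw -108.7 F [ 0.8  1.  -0.6] w 0.0 0.8
[4.4, 1.0, -0.4] [-0.1, 0.1, -2.1]
[13.6, 1.6, -0.4] [-0.1, 0.1, -7.1]
[21.0, 1.5, -0.4] [-0.1, 0.1, -11.1]
[26.6, 1.1, -0.4] [-0.1, 0.1, -14.1]
[30.2, 0.7, -0.4] [-0.1, 0.1, -16.1]
[33.9, 0.1, -0.4] [-0.1, 0.1, -18.1]
[37.5, -0.6, -0.4] [-0.1, 0.1, -20.1]
[39.4, -1.0, -0.4] [-0.1, 0.1, -21.1]
```

```bash
python3 -m creep '[[-1,5,1,0,0,0,-3],[-1,10,1.5,0,0,0,-5.5],[-1,15,1.5,0,0,0,-8],[-1,20,1.5,0,0,0,-10.5],[-1,24,1,0,0,0,-12.5],[-1,27,1,0,0,0,-14.5],[-1,29,1,0,0,0,-15.5],[-1,30,1,0,0,0,-16]]'; python3 - <<'E'
from h import *
st();
rows([(*inner(t,.105,o),.115) for t,o in ((6,.0155),(5,.0155),(3,.0155),(2,.0155),(1,.0155),(0,.0155),(0,.0145))])
c=cam("wrist"); im,d=vision.capture("wrist"); cv2.imwrite("pics/w2.png",im[...,::-1])
E
```

```text
time_s: 4.88
tcp_pos: [0.5064, 0.1563, 0.2969]
ee_rot: [[-0.049, -0.999, 0.001], [-0.999, 0.049, 0.0], [-0.0, -0.001, -1.0]]
wrist_force: [0.3, 0.3, -0.4]
gripper_width: 0.003
gripper_force: 0.4
t 4.88 tip [0.5064 0.1563 0.1147] yaw -92.8 F [ 0.3  0.3 -0.4] w 0.0 0.4
[7.4, 0.4, -0.3] [-0.0, 0.0, -4.2]
[9.3, 0.5, -0.3] [-0.0, 0.0, -5.2]
[13.0, 0.7, -0.3] [-0.0, 0.0, -7.2]
[14.8, 0.7, -0.3] [-0.0, 0.0, -8.2]
[16.7, 0.7, -0.3] [-0.0, 0.0, -9.2]
[18.5, 0.6, -0.3] [-0.0, 0.0, -10.2]
[19.5, 0.5, -0.3] [-0.0, 0.0, -10.2]
```

View pics/w2.png

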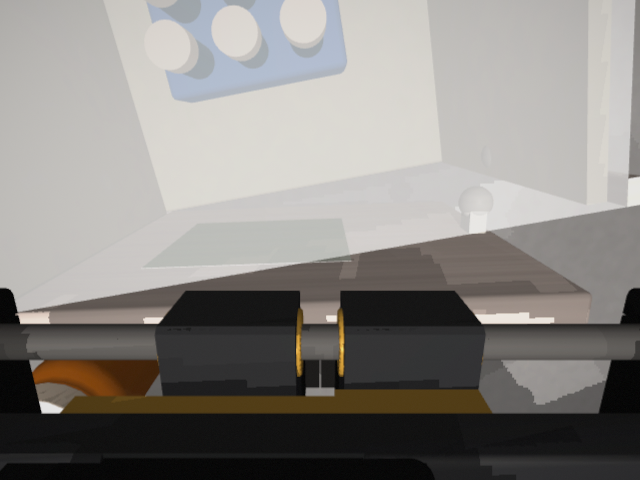

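```bash
python3 -m creep '[[-1,2,0,0,0,0,-1.5],[-1,4,0,0,0,0,-3],[-1,6,0,0,0,0,-4.5],[-1,8,0.5,0,0,0,-6],[-1,9,0.5,0,0,0,-7],[-1,9,0.5,0,0,0,-8],[-1,9,0.5,0,0,0,-9],[-1,9,0.5,0,0,0,-9]]'; python3 - <<'E'
from h import *
st();
rows([(*inner(t,.105,o),.115) for t,o in ((4,.0155),(2,.0155),(0,.0155),(0,.0145))])
E
```

```text
time_s: 5.6
tcp_pos: [0.5049, 0.149, 0.2966]
ee_rot: [[0.107, -0.994, -0.0], [-0.994, -0.107, 0.003], [-0.003, -0.0, -1.0]]
wrist_force: [-4.9, 7.6, 1.5]
gripper_width: 0.004
gripper_force: 4.1
t 5.6 tip [0.5049 0.149  0.1144] yaw -83.8 F [-4.9  7.6  1.5] w 0.0 4.1
[3.8, 0.1, -0.6] [-0.0, 0.2, 2.8]
[7.4, 0.7, -0.6] [-0.0, 0.2, 0.8]
[11.1, 1.3, -0.6] [-0.0, 0.2, -1.2]
[12.1, 1.2, -0.6] [-0.0, 0.2, -1.2]
```

```bash
python3 -m creep '[[-1,1,0,0,0,0,0],[-1,2,0,0,0,0,0],[-1,3,0,0,0,0,0],[-1,3,0,0,0,0,0]]'; python3 -c "from h import *; st()"; python3 -m creep '[[-1,1,0,0,0,0,0],[-1,2,0,0,0,0,0],[-1,2,0,0,0,0,0]]'; python3 -c "from h import *; st()"
```

```text
time_s: 5.93
tcp_pos: [0.5049, 0.1478, 0.2967]
ee_rot: [[0.106, -0.994, 0.001], [-0.994, -0.106, 0.007], [-0.007, -0.001, -1.0]]
wrist_force: [-7.7, 15.7, 0.7]
gripper_width: 0.008
gripper_force: 8.8
t 5.93 tip [0.5049 0.1478 0.1145] yaw -83.9 F [-7.7 15.7  0.7] w 0.01 8.8
time_s: 6.18
tcp_pos: [0.5049, 0.1471, 0.2967]
ee_rot: [[0.106, -0.994, 0.001], [-0.994, -0.106, 0.01], [-0.01, -0.002, -1.0]]
wrist_force: [-10.1, 24.4, 1.9]
gripper_width: 0.005
gripper_force: 12.3
t 6.18 tip [0.5049 0.1471 0.1145] yaw -83.9 F [-10.1  24.4   1.9] w 0.0 12.3
```

```bash
python3 - <<'E'
from h import *
st(); s=r.sense(); print(s["moment"])
im,d=vision.capture("wrist"); cv2.imwrite("pics/w3.png",im[...,::-1])
c=cam("scene"); im,d=vision.capture("scene"); u,v=proj(c,np.array([.5,.14,.15])); print(u,v); k=im[max(v-75,0):v+75,u-100:u+100]; cv2.imwrite("pics/s3.png",cv2.resize(k[...,::-1],None,fx=4,fy=4,interpolation=cv2.INTER_CUBIC))
E
```

```text
t 6.18 tip [0.5049 0.1471 0.1145] yaw -83.9 F [-10.1  24.4   1.9] w 0.0 12.3
[ 6.29979261  2.86678991 -0.38601208]
306 184
```

View pics/w3.png

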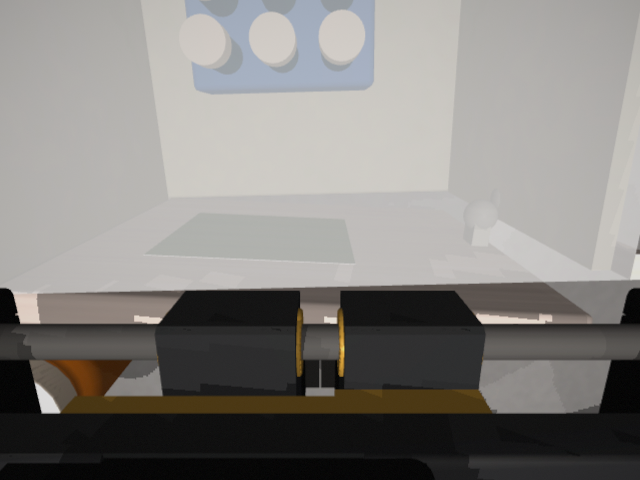

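View pics/s3.png

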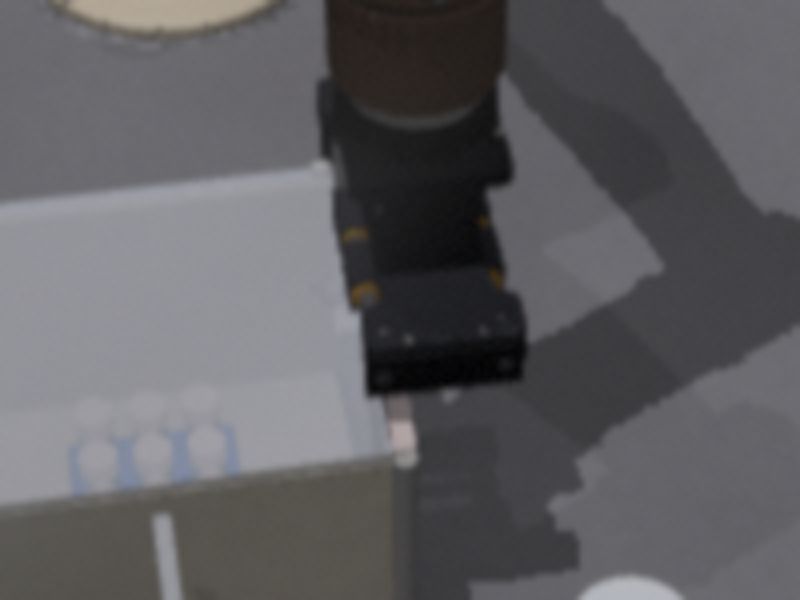

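```bash
python3 -m creep '[[-1,-10,0,0,0,0,0],[-1,-30,0,0,0,0,0],[-1,-50,0,0,0,0,0],[-1,-70,0,0,0,0,0],[-1,-70,0,0,0,0,0],[-1,-70,0,0,0,0,0]]'; python3 - <<'E'
from h import *
st();
rows([(*inner(5,.145,o),.115) for o in (.075,.065,.0615)]+[(*inner(0,.145,.0615),.115)])
im,d=vision.capture("wrist"); cv2.imwrite("pics/w4.png",im[...,::-1])
c=cam("wrist"); P=cloud("wrist",d,c); m=(d>0)&(P[...,2]>.15)&(P[...,2]<.21); q=P[m]
u,n=un(YAW); o=(q[:,:2]-HI)@n; s=-(q[:,:2]-HI)@u
for a in np.arange(-.01,.2,.02):
    k=(abs(s-a)<.01)&(o>-.01)&(o<.04); 
    if k.any(): print(round(a,3),k.sum(),"maxz",q[k,2].max().round(4),"o",np.percentile(o[k],[5,50,95]).round(4))
E
```

```text
time_s: 6.78
tcp_pos: [0.4982, 0.2128, 0.2965]
ee_rot: [[0.109, -0.994, -0.001], [-0.994, -0.109, -0.001], [0.001, 0.001, -1.0]]
wrist_force: [0.2, 0.3, -0.7]
gripper_width: 0.004
gripper_force: 0.0
t 6.78 tip [0.4982 0.2128 0.1143] yaw -83.8 F [ 0.2  0.3 -0.7] w 0.0 0.0
[4.0, 35.9, -0.7] [0.0, -0.0, 3.8]
[14.0, 36.5, -0.7] [0.0, -0.0, 3.8]
[17.5, 36.8, -0.7] [0.0, -0.0, 3.8]
[30.0, 42.4, -0.7] [0.0, -0.0, -1.2]
0.01 151 maxz 0.1676 o [-0.0057  0.0048  0.0075]
0.03 5179 maxz 0.1714 o [-0.0091 -0.0001  0.0077]
0.05 5471 maxz 0.1716 o [-0.0092  0.0009  0.0092]
0.07 5459 maxz 0.1715 o [-0.0093  0.0023  0.0106]
0.09 5414 maxz 0.1722 o [-0.0092  0.0038  0.0122]
0.11 5354 maxz 0.1716 o [-0.0092  0.0053  0.0137]
0.13 6361 maxz 0.1715 o [-0.0091  0.0085  0.0339]
0.15 7777 maxz 0.1715 o [-0.0089  0.0126  0.0356]
0.17 5249 maxz 0.1715 o [-0.0093  0.0098  0.0182]
0.19 2147 maxz 0.1711 o [-0.0083  0.0116  0.0193]
```

View pics/w4.png

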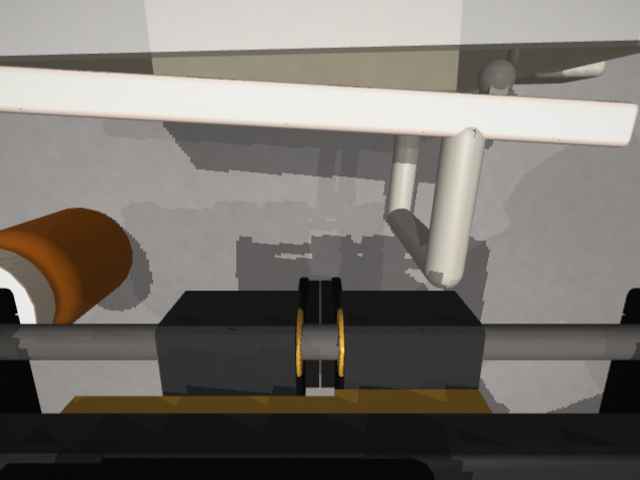

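```bash
python3 -m creep '[[-1,0,12,0,0,0,0],[-1,0,24,0,0,0,1],[-1,0,36,0,0,0,1],[-1,4,38,0,0,0,1],[-1,8,38,0,0,0,1],[-1,11,38,0,0,0,1],[-1,13,38,0,0,0,1],[-1,13,38,0,0,0,1]]'; python3 - <<'E'
from h import *
st();
rows([(*inner(5,.145,.0615),.115),(*inner(2,.145,.0615),.115),(*inner(0,.145,.0615),.115)])
E
```

```text
time_s: 7.5
tcp_pos: [0.4626, 0.1946, 0.2967]
ee_rot: [[0.089, -0.996, 0.0], [-0.996, -0.089, -0.0], [0.0, -0.0, -1.0]]
wrist_force: [-0.2, -0.4, -0.4]
gripper_width: 0.007
gripper_force: 0.0
t 7.5 tip [0.4626 0.1946 0.1145] yaw -84.9 F [-0.2 -0.4 -0.4] w 0.01 0.0
[3.3, -0.7, -0.5] [-0.0, -0.0, 2.7]
[10.8, 2.7, -0.5] [-0.0, -0.0, -0.3]
[15.9, 4.7, -0.5] [-0.0, -0.0, -2.3]
```

```bash
python3 -m creep '[[-1,1,0,0,0,0,0],[-1,2,0,0,0,0,0],[-1,3,0,0,0,0,0],[-1,4,0,0,0,0,0],[-1,4,0,0,0,0,0]]' | egrep 'pos|force'; python3 -m creep '[[-1,1,0,0,0,0,0],[-1,2,0.5,0,0,0,0],[-1,2,0.5,0,0,0,0]]'| egrep 'pos|force';python3 -m creep '[[-1,1,0,0,0,0,0],[-1,2,0.5,0,0,0,0],[-1,2,0.5,0,0,0,0]]'| egrep 'pos|force'
```

```text
tcp_pos: [0.4624, 0.1912, 0.2967]
wrist_force: [-0.4, -0.1, -0.3]
gripper_force: 0.1
tcp_pos: [0.4622, 0.1903, 0.2968]
wrist_force: [-2.1, 5.6, -1.5]
gripper_force: 3.1
tcp_pos: [0.4619, 0.1896, 0.2969]
wrist_force: [-3.6, 11.8, -3.3]
gripper_force: 6.0
```

```bash
for i in 1; do python3 -m creep '[[-1,0.7,0.2,0,0,0,0],[-1,1.4,0.4,0,0,0,0],[-1,1.4,0.4,0,0,0,0]]'| egrep 'pos|force'; done; python3 -m creep '[[-1,0.7,0.2,0,0,0,0],[-1,1.4,0.4,0,0,0,0],[-1,1.4,0.4,0,0,0,0]]'| egrep 'pos|force'
```

```text
tcp_pos: [0.4618, 0.1891, 0.2969]
wrist_force: [-3.9, 15.7, -4.3]
gripper_force: 8.1
tcp_pos: [0.4616, 0.1883, 0.2969]
wrist_force: [-4.9, 18.0, -4.0]
gripper_force: 9.5
```

```bash
python3 -m creep '[[-1,0.7,0.2,0,0,0,0],[-1,1.4,0.4,0,0,0,0],[-1,1.4,0.4,0,0,0,0]]'| egrep 'pos|force'; python3 -m creep '[[-1,0.7,0.2,0,0,0,0],[-1,1.4,0.4,0,0,0,0],[-1,1.4,0.4,0,0,0,0]]'| egrep 'pos|force'
```

```text
tcp_pos: [0.4613, 0.1872, 0.2969]
wrist_force: [-5.2, 19.7, -4.6]
gripper_force: 9.9
tcp_pos: [0.4607, 0.1846, 0.2969]
wrist_force: [-5.2, 12.5, -3.1]
gripper_force: 6.5
```

```bash
python3 -m creep '[[-1,0.7,0.2,0,0,0,0],[-1,1.4,0.4,0,0,0,0],[-1,1.4,0.4,0,0,0,0]]'| egrep 'pos|force'; python3 -m creep '[[-1,0,0,0,0,0,0]]'| egrep 'pos|force'
```

```text
tcp_pos: [0.4601, 0.1814, 0.2968]
wrist_force: [-3.6, 4.2, 0.1]
gripper_force: 2.6
tcp_pos: [0.46, 0.181, 0.2968]
wrist_force: [-2.3, 4.7, 0.3]
gripper_force: 2.6
```

```bash
python3 -m creep '[[-1,0.7,0,0,0,0,0],[-1,1.2,0,0,0,0,0],[-1,1.2,0,0,0,0,0]]'| egrep 'pos|force'; python3 -m creep '[[-1,0.7,0,0,0,0,0],[-1,1.2,0,0,0,0,0],[-1,1.2,0,0,0,0,0]]'| egrep 'pos|force'
```

```text
tcp_pos: [0.46, 0.1793, 0.2967]
wrist_force: [-4.1, 5.4, 0.6]
gripper_force: 2.7
tcp_pos: [0.46, 0.1789, 0.2968]
wrist_force: [-5.8, 8.6, 0.2]
gripper_force: 4.9
```

```bash
python3 -m creep '[[-1,0.5,0,0,0,0,0],[-1,1,0,0,0,0,0],[-1,1,0,0,0,0,0],[-1,1,0,0,0,0,0],[-1,1,0,0,0,0,0],[-1,1,0,0,0,0,0],[-1,1,0,0,0,0,0],[-1,1,0,0,0,0,0]]'| egrep 'pos|force'; python3 -m creep '[[-1,0,0,0,0,0,0],[-1,0,0,0,0,0,0],[-1,0,0,0,0,0,0],[-1,0,0,0,0,0,0],[-1,0,0,0,0,0,0],[-1,0,0,0,0,0,0],[-1,0,0,0,0,0,0],[-1,0,0,0,0,0,0]]'| egrep 'pos|force'; python3 -c "
from h import *
im,d=vision.capture('wrist')
c=cam('wrist'); P=cloud('wrist',d,c); m=(d>0)&(P[...,2]>.15)&(P[...,2]<.21); q=P[m]
u,n=un(YAW); o=(q[:,:2]-HI)@n; s=-(q[:,:2]-HI)@u
for a in np.arange(-.01,.2,.02):
    k=(abs(s-a)<.01)&(o>-.01)&(o<.04)
    if k.any(): print(round(a,3),k.sum(),'o',np.percentile(o[k],[5,50,95]).round(4))
"
```

```text
tcp_pos: [0.46, 0.1786, 0.2967]
wrist_force: [-7.9, 12.3, -0.2]
gripper_force: 6.5
tcp_pos: [0.46, 0.1786, 0.2968]
wrist_force: [-8.0, 12.7, 0.8]
gripper_force: 6.5
0.05 681 o [-0.0044  0.0016  0.0063]
0.07 5578 o [-0.009   0.001   0.0303]
0.09 7426 o [-0.0087  0.0048  0.0318]
0.11 9543 o [-0.0083  0.0228  0.0361]
0.13 14475 o [-0.0074  0.0237  0.0372]
0.15 15778 o [-0.0072  0.0245  0.0378]
0.17 13608 o [-0.0076  0.0251  0.0384]
0.19 5685 o [-0.009   0.0303  0.0357]
```

```bash
python3 -m creep '[[-1,-3,0,0,0,0,0],[-1,-8,0,0,0,0,0],[-1,-20,0,0,0,0,0],[-1,-40,0,0,0,0,0],[-1,-40,0,-30,0,0,0],[-1,-40,0,-60,0,0,0],[-1,-40,0,-90,0,0,0],[-1,-40,0,-100,0,0,0]]'; python3 - <<'E'
from h import *
st()
c=cam("top"); im,d=vision.capture("top"); cv2.imwrite("pics/t5.png",cv2.resize(im[130:370,130:530,::-1],(800,480)))
im,d=vision.capture('wrist'); cv2.imwrite("pics/w5.png",im[...,::-1])
c=cam('wrist'); P=cloud('wrist',d,c); m=(d>0)&(P[...,2]>.155)&(P[...,2]<.2); q=P[m]
u,n=un(YAW); o=(q[:,:2]-HI)@n; s=-(q[:,:2]-HI)@u
for a in np.arange(-.01,.2,.02):
    k=(abs(s-a)<.01)&(o>-.01)&(o<.03)
    if k.any(): print(round(a,3),k.sum(),'o',np.percentile(o[k],[5,50,95,99]).round(4))
x,y,a=outer(0,.145,.046); rows([(x,y,a,.222)])
E
```

```text
time_s: 12.3
tcp_pos: [0.4579, 0.2173, 0.4015]
ee_rot: [[0.091, -0.996, 0.007], [-0.996, -0.091, 0.004], [-0.003, -0.008, -1.0]]
wrist_force: [1.0, 1.0, -0.1]
gripper_width: 0.008
gripper_force: 0.0
t 12.3 tip [0.4579 0.2173 0.2193] yaw -84.8 F [ 1.   1.  -0.1] w 0.01 0.0
-0.01 388 o [-0.0085 -0.0008  0.0055  0.0061]
0.01 1345 o [-0.0092 -0.002   0.0062  0.0068]
0.03 1416 o [-0.0092 -0.0018  0.0064  0.0067]
0.05 1421 o [-0.0091 -0.0018  0.0063  0.0067]
0.07 1421 o [-0.0092 -0.0019  0.0062  0.0066]
0.09 1428 o [-0.0092 -0.0018  0.0063  0.0066]
0.11 1429 o [-0.0091 -0.0019  0.0062  0.0066]
0.13 1450 o [-0.0092 -0.0019  0.0061  0.0065]
0.15 2445 o [-0.0086  0.0044  0.027   0.0293]
0.17 1453 o [-0.0092 -0.0019  0.006   0.0064]
0.19 1036 o [-0.0094 -0.0043  0.0057  0.0064]
[376.7, -10.7, -6.1] [-0.3, 0.2, -2.2]
```

View pics/w5.png

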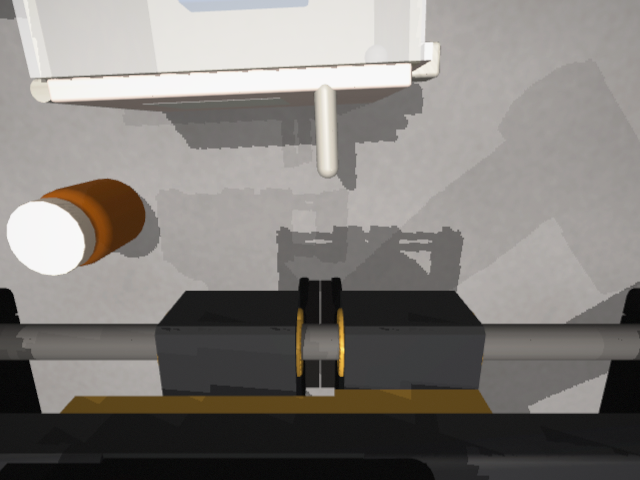

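```bash
python3 -m creep '[[1,30,-1,-6,0,0,-2],[1,65,-2,-6,0,0,-2],[1,100,-3,-6,0,0,-2],[1,135,-4,-6,0,0,-2],[1,170,-5,-6,0,0,-2],[1,205,-6,-6,0,0,-2],[1,240,-7,-6,0,0,-2],[1,275,-8,-6,0,0,-2]]' | egrep time; python3 -m creep '[[1,35,0,0,0,0,0],[1,65,-1,0,0,0,0],[1,80,-2,0,0,0,0],[1,80,-2,0,0,0,0]]' ; python3 - <<'E'
from h import *
st(); x,y,a=outer(0,.145,.046)
rows([(x,y,a,.222),(x,y,a,.12)])
im,d=vision.capture('wrist'); cv2.imwrite("pics/w6.png",im[...,::-1])
E
```

```text
time_s: 13.07
time_s: 13.4
tcp_pos: [0.5019, -0.1383, 0.4005]
ee_rot: [[0.12, -0.993, -0.004], [-0.993, -0.12, -0.0], [-0.0, 0.004, -1.0]]
wrist_force: [0.5, 0.2, -0.2]
gripper_width: 0.828
gripper_force: 0.0
t 13.4 tip [ 0.5019 -0.1383  0.2183] yaw -83.1 F [ 0.5  0.2 -0.2] w 0.83 0.0
[18.9, 2.0, -3.7] [0.2, 0.0, -0.5]
[18.9, 1.6, 98.3] [0.2, 0.0, -0.5]
```

View pics/w6.png

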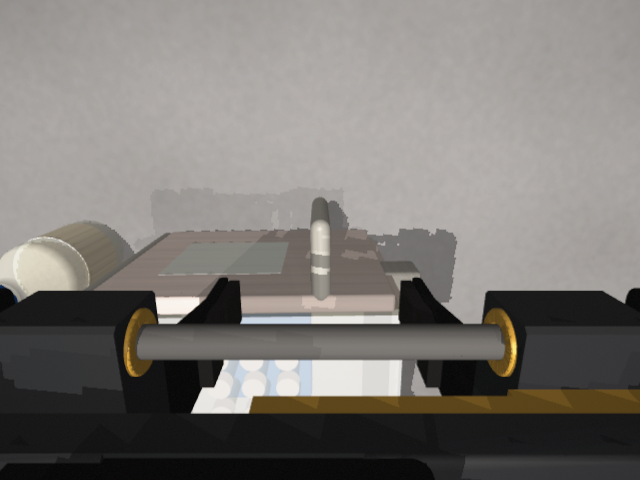

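```bash
python3 -m creep '[[1,10,1,0,0,0,0],[1,19,2,5,0,0,0],[1,19,2,30,0,0,0],[1,19,2,60,0,0,0],[1,19,2,85,0,0,0],[1,19,2,98,0,0,0],[1,19,2,98,0,0,0]]' | egrep "time|wrist_f"; python3 -m creep '[[-1,0,0,0,0,0,0],[-1,0,0,0,0,0,0],[-1,0,0,0,0,0,0],[-1,0,0,0,0,0,0],[-1,0,0,0,0,0,0],[-1,0,0,0,0,0,0],[-1,0,0,0,0,0,0],[-1,0,0,0,0,0,0]]' ; python3 - <<'E'
from h import *
st()
rows([(*outer(t,.145,.046),.12) for t in (0,3,6,10,14,18,22,26)])
E
```

```text
time_s: 14.03
wrist_force: [-0.2, 0.8, 0.2]
time_s: 14.7
tcp_pos: [0.5022, -0.155, 0.305]
ee_rot: [[0.125, -0.992, 0.0], [-0.992, -0.125, 0.0], [0.0, -0.0, -1.0]]
wrist_force: [-0.2, -1.2, 0.6]
gripper_width: 0.48
gripper_force: 0.0
t 14.7 tip [ 0.5022 -0.155   0.1228] yaw -82.8 F [-0.2 -1.2  0.6] w 0.48 0.0
[2.3, 0.3, 2.8] [-0.0, -0.0, -0.2]
[9.8, -2.3, 2.8] [-0.0, -0.0, -3.2]
[17.2, -5.3, 2.8] [-0.0, -0.0, -6.2]
[26.7, -10.0, 2.8] [-0.0, -0.0, -10.2]
[35.9, -15.2, 2.8] [-0.0, -0.0, -14.2]
[44.8, -21.1, 2.8] [-0.0, -0.0, -18.2]
[53.1, -27.7, 2.8] [-0.0, -0.0, -22.2]
[61.1, -34.7, 2.8] [-0.0, -0.0, -26.2]
```

```bash
python3 -m creep '[[-1,2,0,3,0,0,0],[-1,2,0,3,0,0,0],[-1,2,0,3,0,0,0],[-1,2,0,3,0,0,0],[-1,2,0,3,0,0,0],[-1,2,0,3,0,0,0],[-1,2,0,3,0,0,0],[-1,2,0,3,0,0,0]]' ; python3 - <<'E'
from h import *
st()
rows([(*outer(t,.145,.046),.12) for t in (0,2,4,6,9,12,15,18)])
E
```

```text
time_s: 15.37
tcp_pos: [0.5029, -0.1569, 0.3017]
ee_rot: [[0.125, -0.992, 0.001], [-0.992, -0.125, 0.0], [0.0, -0.001, -1.0]]
wrist_force: [1.9, -0.1, -2.8]
gripper_width: 0.131
gripper_force: 30.0
t 15.37 tip [ 0.5029 -0.1569  0.1195] yaw -82.8 F [ 1.9 -0.1 -2.8] w 0.13 30.0
[0.3, 0.8, -0.5] [-0.1, -0.0, -0.2]
[5.3, -1.0, -0.5] [-0.1, -0.0, -2.2]
[10.3, -2.8, -0.5] [-0.1, -0.0, -4.2]
[15.2, -4.9, -0.5] [-0.1, -0.0, -6.2]
[22.4, -8.3, -0.5] [-0.1, -0.0, -9.2]
[29.4, -12.1, -0.5] [-0.1, -0.0, -12.2]
[36.2, -16.2, -0.5] [-0.1, -0.0, -15.2]
[42.8, -20.7, -0.5] [-0.1, -0.0, -18.2]
```

Gripped (width 0.13 ≈ 12 mm). Pull off the catch gently.

```bash
python3 -m creep '[[-1,2.5,-1,0,0,0,-1],[-1,5,-2,0,0,0,-2],[-1,7.5,-3,0,0,0,-3],[-1,10,-4,0,0,0,-4],[-1,12.5,-5,0,0,0,-5],[-1,15,-6,0,0,0,-6]]' ; python3 - <<'E'
from h import *
st()
rows([(*outer(t,.145,.046),.12) for t in (6,9,13,17,22,27,32,36,40)])
E
```

```text
time_s: 15.87
tcp_pos: [0.5104, -0.1709, 0.3017]
ee_rot: [[0.23, -0.973, 0.0], [-0.973, -0.23, 0.0], [-0.0, -0.0, -1.0]]
wrist_force: [2.0, 2.4, -1.9]
gripper_width: 0.132
gripper_force: 30.0
t 15.87 tip [ 0.5104 -0.1709  0.1195] yaw -76.7 F [ 2.   2.4 -1.9] w 0.13 30.0
[0.3, 0.9, -0.5] [-0.0, 0.0, -0.1]
[7.8, -1.7, -0.5] [-0.0, 0.0, -3.1]
[17.6, -5.8, -0.5] [-0.0, 0.0, -7.1]
[27.1, -10.6, -0.5] [-0.0, 0.0, -11.1]
[38.4, -17.5, -0.5] [-0.0, 0.0, -16.1]
[49.1, -25.3, -0.5] [-0.0, 0.0, -21.1]
[59.1, -34.1, -0.5] [-0.0, 0.0, -26.1]
[66.5, -41.7, -0.5] [-0.0, 0.0, -30.1]
[73.4, -49.8, -0.5] [-0.0, 0.0, -34.1]
```

```bash
python3 -m creep '[[-1,8,-2.5,0,0,0,-3],[-1,17.5,-6.5,0,0,0,-7],[-1,27,-11.5,0,0,0,-11],[-1,38.5,-18,0,0,0,-16],[-1,49,-26,0,0,0,-21],[-1,59,-35,0,0,0,-26],[-1,66.5,-42.5,0,0,0,-30],[-1,73,-50.5,0,0,0,-34]]' ; python3 - <<'E'
from h import *
st()
rows([(*outer(t,.145,.046),.12) for t in (40,45,50,55,60,65,70,75,78)])
E
```

```text
time_s: 16.53
tcp_pos: [0.5767, -0.2306, 0.3017]
ee_rot: [[0.736, -0.677, -0.0], [-0.677, -0.736, 0.001], [-0.001, -0.001, -1.0]]
wrist_force: [1.7, 5.1, -0.5]
gripper_width: 0.133
gripper_force: 30.0
t 16.53 tip [ 0.5767 -0.2306  0.1195] yaw -42.6 F [ 1.7  5.1 -0.5] w 0.13 30.0
[-0.5, 0.9, -0.5] [-0.0, 0.1, -0.0]
[11.9, -3.7, -0.5] [-0.0, 0.1, -5.0]
[23.9, -9.3, -0.5] [-0.0, 0.0, -10.0]
[35.4, -16.0, -0.5] [-0.1, 0.0, -15.0]
[46.3, -23.6, -0.5] [-0.1, 0.0, -20.0]
[56.4, -32.2, -0.5] [-0.1, 0.0, -25.0]
[65.8, -41.6, -0.5] [-0.1, 0.0, -30.0]
[74.3, -51.8, -0.5] [-0.1, 0.0, -35.0]
[79.0, -58.2, -0.5] [-0.1, 0.0, -38.0]
```

```bash
python3 -m creep '[[-1,12,-4,0,0,0,-5],[-1,24,-10,0,0,0,-10],[-1,35.5,-16.5,0,0,0,-15],[-1,46,-24,0,0,0,-20],[-1,56.5,-32.5,0,0,0,-25],[-1,66,-42,0,0,0,-30],[-1,74,-52,0,0,0,-35],[-1,74,-52,0,0,0,-35]]'|egrep "pos|force"; python3 -m creep '[[-1,0,0,0,0,0,0],[0,0,0,0,0,0,0],[0,0,0,0,0,0,0],[0,0,0,0,0,0,0],[0,0,0,0,0,0,0],[0,0,0,0,0,0,0],[0,0,0,0,0,0,0],[0,0,0,0,0,0,0]]'; python3 -c "
from h import *
st()"
```

```text
tcp_pos: [0.6673, -0.2422, 0.3017]
wrist_force: [0.4, 2.5, 2.7]
gripper_force: 30.0
time_s: 17.87
tcp_pos: [0.6656, -0.243, 0.3018]
ee_rot: [[0.991, -0.136, -0.0], [-0.136, -0.991, -0.0], [-0.0, 0.0, -1.0]]
wrist_force: [-0.2, -1.0, -0.5]
gripper_width: 0.486
gripper_force: 0.0
t 17.87 tip [ 0.6656 -0.243   0.1196] yaw -7.8 F [-0.2 -1.  -0.5] w 0.49 0.0
```

Released at 75°. Lift straight up and check.

```bash
python3 -m creep '[[0,0,0,-15,0,0,0],[0,0,0,-40,0,0,0],[0,0,0,-70,0,0,0],[0,0,0,-100,0,0,0],[0,0,0,-115,0,0,0],[0,-25,0,-115,0,0,0],[0,-60,0,-115,0,0,0],[0,-100,0,-115,0,0,0]]'|egrep "pos|force"; python3 -m creep '[[0,-40,0,0,0,0,0],[0,-80,0,0,0,0,0],[0,-120,0,0,0,0,0],[0,-120,0,0,0,0,0]]' |egrep "pos|force"; python3 - <<'E'
from h import *
st()
im,d=vision.capture("top"); cv2.imwrite("pics/t7.png",cv2.resize(im[130:370,130:530,::-1],(800,480)))
E
```

```text
tcp_pos: [0.5662, -0.229, 0.4161]
wrist_force: [0.5, -0.1, 1.1]
gripper_force: 0.0
tcp_pos: [0.4405, -0.2121, 0.4163]
wrist_force: [-0.4, 0.6, -0.5]
gripper_force: 0.0
t 18.87 tip [ 0.4405 -0.2121  0.2341] yaw -7.9 F [-0.4  0.6 -0.5] w 0.5 0.0
```

View pics/t7.png

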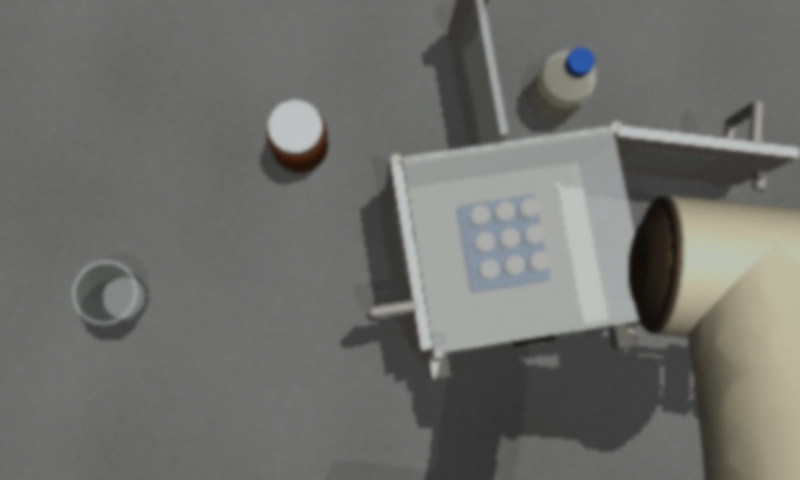

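The picture shows the inner door shut along (397,160)–(425,345). The outer door is open about 75°, from (617,128) to (797,152). The jar, bottle and beaker have not moved, and the arm is clear.

```bash
python3 -c "
from station import r
print(r.finish_job())"
```

```text
the job is handed in; nothing more can be done
None
```

The inner door is shut home on its catch and was pressed at about 12 N for just over a second; the outer door then went open to about 75°, the glassware did not move, and I handed the job in at about 19 s (no verdict shown).

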